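Fit the matching pressure plate and close the bonding jig

TASK

The phone in the nest under the open orange press frame has a freshly glued display: take the pressure plate of its size (the large plate for the large phone, the small plate for the small one) off the sloped rack, shifting it up the slope until the screw head is in the wide part of its keyhole and then pulling it off. Lay it flat on that phone, pad down, centred and square to it, tab at either end, let go of it, then swing the press frame gently down until its foot rests on the plate's grip, and let go. Leave the other plate hanging, and do not disturb the phones or anything else on the mat.

Things in the scene. Friction and masses are not known exactly. Their poses are not given: they have to be found in the camera images.
- press_bed (a point): centre of the padded nest under the press frame, on the top of its pad (17 mm above the table). The nest is one of two side by side, 116 mm apart, on the dark bonding jig; its orange rim is 172 x 92 mm outside, stands 5 mm above the pad. x points along the nest towards the frame's hinge, away from the robot; z up
- wait_bed (a point): the same point of the second nest, which has a grey rim and no press frame, and holds the phone that waits
- phone_large_center (a point): centre of the large phone, 156 x 76 x 8 mm, dark metal rim, black glass upwards, lying loose in one of the two nests; x along its length, z up out of the glass; 4 mm below the glass
- phone_small_center (a point): centre of the small phone, 130 x 64 x 8 mm, pale rim, black glass upwards, lying loose in the other nest; axes likewise
- plate_large_grip (a point): large pressure plate (240 g): aluminium with a dark pad beneath, 142 x 66 mm, 9 mm thick in all; mid-top stands a black block grip, 50 mm along the plate, 26 across, 32 tall. The point is the grip's centre, 16 mm above the plate's top, 25 mm above the pad's underside. x along the plate to its tab, z from the pad out through the grip. Hangs pad down on the sloped rack, tab up the slope
- plate_small_grip (a point): small pressure plate (180 g): the same in every way (tab, keyhole, grip, offsets, axes), but 116 x 54 mm
- plate_large_keyhole (a point): large plate's keyhole, at the slot's outer end, in the plane of the pad's underside: where the screw stands when hung. The tab is 34 mm wide, 5 mm thick, 30 mm long; slot 8 mm wide, then towards the plate a hole 16 mm square. Shifted 15 mm (13 to 17) along +x, up the slope, the plate's hole is over the screw head; it then comes off along +z (pull 15 mm or more)
- plate_small_keyhole (a point): the same point of the small plate
- screw_left (a point): foot of one of the rack's two headed screws (shank 5 mm, head 11 mm across, its top 16 mm off the face), on the face of the grey rack, sloped at 35 degrees to the table and rising away from the robot; 236 mm wide, top edge 155 mm above the table. x of this point is level, away from the robot; z up. Either plate may hang on it
- screw_right (a point): foot of the other screw, 100 mm to the robot's right of the first
- frame_handle (a point): middle of the black round handle bar (14 mm thick, 90 mm free length between the side rails, running along y of the nest) at the free end of the orange press frame
- press_hinge (a point): point on the press frame's hinge axis, midway between its two side rails; the axis runs along y of the nest, 115 mm behind the nest's centre and 58 mm above its pad. The handle bar is 180 mm from the axis
- press_frame (a joint): angle of the press frame: about 1.57 stands upright (open), 0 is level, with the foot under its cross-beam at just the height of the top of a plate's grip when that plate lies flat on a phone in the nest. It grows as it opens, up to 1.9; with no plate it could sink to -0.06. The hinge has steady friction, so the frame stays where it is put and takes about 3 N at the handle to move
- driver: a precision screwdriver, orange handle, 155 mm long, 15 mm thick, lying on the mat; origin under its middle; not part of the job
- old_display: a removed display panel, 150 x 70 x 4 mm, lying on the mat; origin under its middle; not part of the job
- battery: a flat black phone battery, 95 x 42 x 5 mm, lying on the mat; origin under its middle; not part of the job
- opening_card: a bone-shaped steel opening card, 136 mm long, 4 mm thick; origin under its middle; not part of the job
- tape_roll: a roll of amber tape, 84 mm across, 18 mm high; origin under its middle; not part of the job
- cleaner_bottle: an upright white bottle with a red cap, 44 mm across, 110 mm tall; origin under its middle; not part of the job
- tweezers: steel tweezers with an orange end, 120 mm long; origin under their middle; not part of the job

How it is judged:
On the way, in this order (a step that is already met when the one before it is completed fails the run):
1. the plate that matches the phone under the frame is off its screw (((horizontal distance between phone_large_center and press_bed below 0.03 m and distance of plate_large_grip from where it was at the start of the episode above 0.08 m) or (horizontal distance between phone_small_center and press_bed below 0.03 m and distance of plate_small_grip from where it was at the start of the episode above 0.08 m))), for 0.1 s.
2. that plate lies flat, centred and square on the phone, let go, with the frame still open ((((horizontal distance between phone_large_center and press_bed below 0.03 m and horizontal distance between plate_large_grip and phone_large_center below 0.009 m and angle between the x axis of plate_large_grip and the x axis of phone_large_center, either way round below 0.1 rad and angle between plate_large_grip's own z axis and vertical below 0.06 rad and z of plate_large_grip in the frame of phone_large_center between 0.025 and 0.033 m) and contact force between plate_large and the fingers below 0.05 N and value of joint press_frame above 0.8 rad) or ((horizontal distance between phone_small_center and press_bed below 0.03 m and horizontal distance between plate_small_grip and phone_small_center below 0.009 m and angle between the x axis of plate_small_grip and the x axis of phone_small_center, either way round below 0.1 rad and angle between plate_small_grip's own z axis and vertical below 0.06 rad and z of plate_small_grip in the frame of phone_small_center between 0.025 and 0.033 m) and contact force between plate_small and the fingers below 0.05 N and value of joint press_frame above 0.8 rad))), for 0.2 s.
At the end, for the whole second after the job is handed in: The matching plate lies flat (0.06 rad) on the phone under the frame, middles within 9 mm, lengths within 0.1 rad, either way round; the frame is down on its grip (joint below 0.03 rad) and at rest; the other plate hangs where it was (12 mm), the other phone is in its nest (20 mm) ((((horizontal distance between phone_large_center and press_bed below 0.03 m and horizontal distance between plate_large_grip and phone_large_center below 0.009 m and angle between the x axis of plate_large_grip and the x axis of phone_large_center, either way round below 0.1 rad and angle between plate_large_grip's own z axis and vertical below 0.06 rad and z of plate_large_grip in the frame of phone_large_center between 0.025 and 0.033 m) and linear speed of plate_large below 0.02 m/s and distance of plate_small_grip from where it was at the start of the episode below 0.012 m and horizontal distance between phone_small_center and wait_bed below 0.02 m) or ((horizontal distance between phone_small_center and press_bed below 0.03 m and horizontal distance between plate_small_grip and phone_small_center below 0.009 m and angle between the x axis of plate_small_grip and the x axis of phone_small_center, either way round below 0.1 rad and angle between plate_small_grip's own z axis and vertical below 0.06 rad and z of plate_small_grip in the frame of phone_small_center between 0.025 and 0.033 m) and linear speed of plate_small below 0.02 m/s and distance of plate_large_grip from where it was at the start of the episode below 0.012 m and horizontal distance between phone_large_center and wait_bed below 0.02 m)) and value of joint press_frame below 0.03 rad and velocity of joint press_frame between -0.05 and 0.05 rad/s); the robot touches nothing.
It fails at once if a plate was wrenched against the rack or its screw (over 60 N) instead of being lifted off (contact force between any of plate_large, plate_small and rack above 60 N).
It fails at once if the plate of the wrong size was taken or dislodged ((horizontal distance between phone_large_center and press_bed below 0.03 m and distance of plate_small_grip from where it was at the start of the episode above 0.03 m) or (horizontal distance between phone_small_center and press_bed below 0.03 m and distance of plate_large_grip from where it was at the start of the episode above 0.03 m)).
It fails at once if a phone was shoved about by more than 15 mm (distance of any of phone_large_center, phone_small_center from where it was at the start of the episode above 0.015 m).
It fails at once if the plate was dropped or rammed on the phone, or the press frame slammed on the plate (over 80 N) (contact force between plate_large and phone_large above 80 N or contact force between any of plate_large, plate_small and press_frame above 80 N or contact force between plate_small and phone_small above 80 N).
It fails at once if something that is not part of the job was pushed by more than 30 mm (distance of any of driver, old_display, battery, opening_card, tape_roll, cleaner_bottle, tweezers from where it was at the start of the episode above 0.03 m).
It also fails if it takes over 66 s, if anything falls off the work surface, if the arm or the gripper's body presses on something with over 40 N, if the wrist force passes 120 N, or if a joint passes its speed limit or range.

ROBOT

A 6-joint arm with a two-finger parallel gripper is mounted at the origin on the work surface. World frame = base frame: x ahead of the robot, y to its left, z up, the work surface at z = 0. Lengths are in m, angles in rad, forces in N, time in s.
With the tool pointing down it reaches from about 0.325 to 0.85 m from the base axis. Payload 15.5 kg.
Tool frame: the origin (TCP) lies at the very end of the fingers, on their centre line; the grasp point (between the pads) lies grasp_offset behind it (grasp_offset is the distance from the TCP to the grasp point, in m); z points along the fingers, y is the line along which they close (so a half turn about z gives the same grasp; the last joint's range is limited). The gripper opens to 91 mm and grips with 3 to 60 N. Pads are 32 mm wide; open, the fingers measure 118 mm over their backs; the gripper's body (76 mm by 178 mm) begins 60 mm behind the grasp point.
Start: joints at [-1.353, 0.494, 1.345, -0, 1.302, -0.096], TCP at [0.193, -0.594, 0.214] pointing down, gripper open.
Joint ranges: [-2.91, 2.91], [-0.82, 2.16], [0.22, 2.67], [-1.22, 4.37], [0.12, 2.79], [-3.08, 3.08]. Speed limits (rad/s): [1.89, 1.89, 2.57, 3.01, 3.01, 3.01].

INTERFACE

Orientations are given as [roll, pitch, yaw] about the fixed x, y, z axes, in that order (R = Rz(yaw) Ry(pitch) Rx(roll)).
In Python, from cell import get_obs, capture, close_job, boxes_of, place_of, grasp_offset gives the robot as it stands.
- The arm moves only by the tool servo_tool, never from a script. Its argument "moves" is a list of rows, each a list of 3 entries, a list of its own where there are three numbers: the shift along the tool's x, y, z in m, then the turn, a rotation vector about the tool's x, y, z in degrees, then the closure, from -1 (fully open) to 1 (shut). A call has 1 to 10 rows; each row is the pose to reach, as a shift and turn from the pose commanded when the call began, along the tool's axes at that moment; what a row does not reach only later rows make up. A row lasts 1/12 s, in which the tool goes at most 41.7 mm and 7.16 degrees, less where a joint would pass 70% of its speed; a pose out of reach is approached as far as the arm can. A call with a gripper value outside its range is refused whole. The fingers move at their own pace and stop on an object; "force" is the grip in N (left out, the last holds). Time passes only in rows, so rows that repeat a pose let the fingers close. It gives the time, the measured TCP pose, the force, the opening and the grip force at its end, in the units of the state.
- get_obs(): the state, without advancing time (a new reading comes with each control period).
- capture(name): name is "side" or "top" or "wrist"; returns a dict with "frame" (480x640x3 uint8, red, green, blue), "vfov" (degrees; the focal length in pixels is half the picture's height over the tangent of half this angle, whatever the lens; pixels are square), "cx", "cy" (the principal point, pixels), "extrinsics" (4x4, takes a point from camera to world coordinates). Camera axes: x right, y down, z forward; pixel columns grow to the right and rows downward; lengths in m; the calibration is good to about 2 mm. A picture is of the moment at which its call begins. There is no depth.
- close_job(): hands the job in; it is judged then, once.
Trained networks look in the newest picture that a camera, given by its name, has taken for a name from the list of things; names that differ only in an ending like _2 or _b are one class to them, and where a whole thing is asked for, a point or a joint stands for the part that bears it (a point fixed in the world has none). Each returns a list of dicts, best first, with "score" (0 to 1); they miss things now and then, are a little off and sometimes report something else, mostly with a low value. They report only what shows in the picture. A call takes as long as a camera call.
- boxes_of(camera, thing): "rect" ([centre column, centre row, width, height] in pixels, round what is visible of it).
- place_of(camera, thing): "pixel" ([column, row] in pixels: a listed point, or the origin of a listed thing).
The state is a dict: "time_s": time; "joint_pos": joint angles; "qd": joint speeds; "joint_torque": joint torques, N m; "position": TCP position; "tool_rot": TCP orientation; "wrist_force": force on the tool from outside, world axes, zero at the start; "ft_torque": the same for the moment, N m; "grip_width": finger opening in m; "grip_force": force on a finger pad.
Only numpy, scipy, OpenCV 4.12 (cv2) and the standard library are available. Lean on these libraries where they do the work, as an engineer would, in place of code of your own. Each camera call takes 0.05 s, during which the arm holds its last target. There are 200 camera calls.

## Working session

There is one attempt and no reset: what is moved stays moved. The work goes in short steps, Python scripts to look and compute and a tool call to move; the robot and the scene stay as the last step left them, time stands still between calls to the robot, and variables do not carry over. Pictures are saved under pics/ and viewed, at most 13 in all, crops included, and the job is handed in when it is done.

Besides the shell and the picture viewer there is one more tool, called after "Request:" in YAML: its name, and indented under it one key for each argument. servo_tool: Moves the arm, as the interface text tells. Its arguments: {"type":"object","properties":{"moves":{"type":"array","items":{"type":"array"}},"force":{"type":"number"}},"required":["moves"]}

```bash
mkdir -p pics; ls
cat > h.py <<'E'
import numpy as np, cv2
from scipy.spatial.transform import Rotation as R
from cell import *
def ray(c,p):
    f=240/np.tan(np.radians(c["vfov"])/2); E=np.array(c["extrinsics"])
    d=E[:3,:3]@np.array([(p[0]-c["cx"])/f,(p[1]-c["cy"])/f,1]); return E[:3,3],d/np.linalg.norm(d)
def atz(c,p,z):
    o,d=ray(c,p); return o+d*(z-o[2])/d[2]
def tri(rs):
    A=np.zeros((3,3));b=np.zeros(3);
    for o,d in rs:
        P=np.eye(3)-np.outer(d,d);A+=P;b+=P@o
    x=np.linalg.solve(A,b); return x,max(np.linalg.norm((np.eye(3)-np.outer(d,d))@(x-o)) for o,d in rs)
def proj(c,X):
    f=240/np.tan(np.radians(c["vfov"])/2); E=np.array(c["extrinsics"]); q=E[:3,:3].T@(np.array(X)-E[:3,3]); return q[:2]/q[2]*f+[c["cx"],c["cy"]]
E
python3 - <<'E'
from h import *
print(grasp_offset)
C={}
for n in("top","side"):
    C[n]=capture(n); cv2.imwrite(f"pics/{n}0.png",C[n]["frame"][:,:,::-1]); print(n,C[n]["vfov"],np.round(C[n]["extrinsics"],3).tolist())
np.set_printoptions(precision=4,suppress=True)
for t in "press_bed wait_bed phone_large_center phone_small_center plate_large_grip plate_small_grip plate_large_keyhole plate_small_keyhole screw_left screw_right frame_handle press_hinge".split():
    P={n:place_of(n,t)[:2] for n in C}
    s=[f"{n}:"+str([(np.round(q['pixel']).tolist(),round(q['score'],2)) for q in P[n]]) for n in P]
    x=tri([ray(C[n],P[n][0]["pixel"]) for n in P]) if all(P.values()) else None
    print(t,s,x)
E
```

```text
pics
0.0188
top 50.723720304754835 [[-0.017, -0.986, 0.163, 0.344], [-0.999, 0.021, 0.027, -0.018], [-0.03, -0.163, -0.986, 1.539], [0.0, 0.0, 0.0, 1.0]]
side 42.965082370047746 [[0.978, -0.102, 0.183, 0.307], [-0.209, -0.547, 0.811, -1.158], [0.018, -0.831, -0.556, 0.897], [0.0, 0.0, 0.0, 1.0]]
press_bed ['top:[([230.0, 266.0], 0.81)]', 'side:[([277.0, 222.0], 0.87)]'] (array([0.5114, 0.2679, 0.0206]), np.float64(0.004669734931694788))
wait_bed ['top:[([269.0, 271.0], 0.9), ([368.0, 213.0], 0.42)]', 'side:[([282.0, 244.0], 0.65)]'] (array([0.499 , 0.1488, 0.0243]), np.float64(0.0010845240393262897))
phone_large_center ['top:[([172.0, 260.0], 0.55), ([404.0, 213.0], 0.33)]', 'side:[([283.0, 243.0], 0.59), ([381.0, 296.0], 0.56)]'] (array([ 0.5652,  0.5199, -0.2184]), np.float64(0.0044228820282404))
phone_small_center ['top:[([230.0, 267.0], 0.66)]', 'side:[]'] None
plate_large_grip ['top:[([373.0, 252.0], 0.98)]', 'side:[([325.0, 286.0], 0.66)]'] (array([ 0.5424, -0.156 ,  0.111 ]), np.float64(0.0033650113796210254))
plate_small_grip ['top:[([405.0, 241.0], 0.97)]', 'side:[([342.0, 3
[... 461 characters left out ...]
618931973))
screw_left ['top:[([369.0, 219.0], 0.59), ([231.0, 269.0], 0.19)]', 'side:[([364.0, 270.0], 0.78), ([320.0, 206.0], 0.37)]'] (array([ 0.6311, -0.1457,  0.1345]), np.float64(0.0025334047914029895))
screw_right ['top:[([402.0, 214.0], 0.66), ([232.0, 265.0], 0.42)]', 'side:[([378.0, 298.0], 0.59), ([380.0, 293.0], 0.52)]'] (array([ 0.6387, -0.2388,  0.1292]), np.float64(0.002348828397875897))
frame_handle ['top:[([218.0, 205.0], 0.56)]', 'side:[([332.0, 145.0], 0.85)]'] (array([0.6534, 0.259 , 0.2424]), np.float64(0.0008594087269693447))
press_hinge ['top:[([232.0, 226.0], 0.86)]', 'side:[([320.0, 204.0], 0.73)]'] (array([0.6253, 0.2553, 0.0742]), np.float64(0.0030017593357498243))
```

View pics/top0.png

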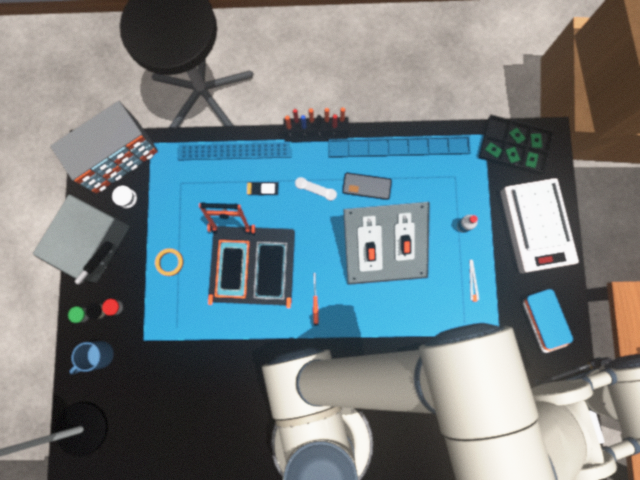

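View pics/side0.png

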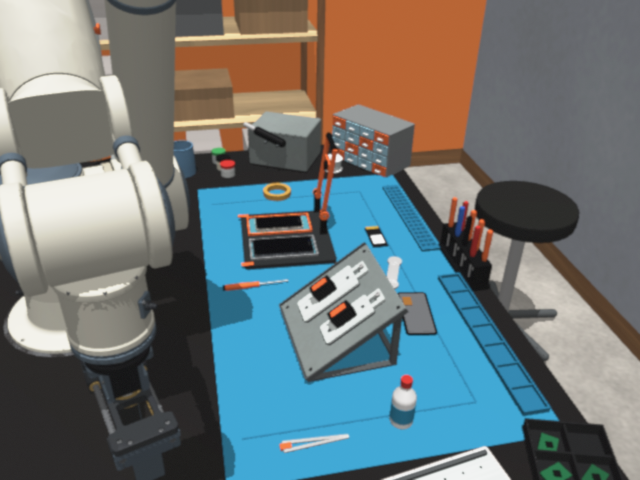

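The top view shows the small, pale-rimmed phone in the orange nest at (231,268) and the large phone in the grey nest at (269,271). The small plate hangs on the right screw, with its grip at (405,241) and the large plate at (371,252). The side view agrees: the frame is open, the rack is clear, and the bottle at (403,405) is well aside. The small plate is the one to take.

```bash
cat >> h.py <<'E'
np.set_printoptions(precision=4,suppress=True)
def rot(rpy): return R.from_euler('xyz',rpy).as_matrix()
def toolR(xdir,zup):
    """tool z = -zup, tool y across xdir"""
    z=-np.array(zup)/np.linalg.norm(zup); x=np.array(xdir,float); x-=z*(x@z); x/=np.linalg.norm(x); return np.c_[x,np.cross(z,x),z]
def delta(pos,Rt,via=None,sym=True):
    o=get_obs(); p=np.array(o["position"]); Rc=rot(o["tool_rot"])
    c=[Rt,Rt@np.diag([-1,-1,1.])] if sym else [Rt]
    rv=min([R.from_matrix(Rc.T@k).as_rotvec(degrees=True) for k in c],key=np.linalg.norm)
    print("shift mm",(Rc.T@(np.array(pos)-p)*1000).round(1),"turn deg",rv.round(2))
def slope(yaw,a=np.radians(35)):
    c,s=np.cos(yaw),np.sin(yaw); return np.array([np.cos(a)*c,np.cos(a)*s,np.sin(a)]),np.array([-np.sin(a)*c,-np.sin(a)*s,np.cos(a)])
E
python3 - <<'E'
from h import *
o=get_obs(); print(o["tool_rot"],rot(o["tool_rot"]).round(2).tolist(), o["grip_width"])
x,n=slope(np.radians(3)); T=toolR(x,n)
delta([.564,-.2465,.105]+.15*n,T)
c=capture("wrist"); E=np.array(c["extrinsics"]); Rc=rot(o["tool_rot"])
print("cam in tool",Rc.T@(E[:3,3]-o["position"]),(Rc.T@E[:3,:3]).tolist(),c["vfov"])
E
```

```text
[ 3.1416 -0.      0.3137] [[0.95, 0.31, 0.0], [0.31, -0.95, -0.0], [0.0, 0.0, -1.0]] 0.09150462134547749
shift mm [ 377.2 -238.7  -14. ] turn deg [-4.57 34.8  14.51]
cam in tool [ 0.0801 -0.0007 -0.1711] [[-0.0005254409503097391, -0.9596008054699553, -0.281364564316865], [0.999999830434059, -0.0005748600438513655, 9.310092037763845e-05], [-0.00025108496396580144, -0.2813644676879822, 0.9596009448093503]] 59.36193207815076
```

Request:
servo_tool:
  moves:
    - [[0.377,-0.239,-0.014],[-4.6,34.8,14.5],-1]
    - [[0.377,-0.239,-0.014],[-4.6,34.8,14.5],-1]
    - [[0.377,-0.239,-0.014],[-4.6,34.8,14.5],-1]
    - [[0.377,-0.239,-0.014],[-4.6,34.8,14.5],-1]
    - [[0.377,-0.239,-0.014],[-4.6,34.8,14.5],-1]
    - [[0.377,-0.239,-0.014],[-4.6,34.8,14.5],-1]
    - [[0.377,-0.239,-0.014],[-4.6,34.8,14.5],-1]
    - [[0.377,-0.239,-0.014],[-4.6,34.8,14.5],-1]
    - [[0.377,-0.239,-0.014],[-4.6,34.8,14.5],-1]
    - [[0.377,-0.239,-0.014],[-4.6,34.8,14.5],-1]

```text
time_s: 2.18
position: [0.4593, -0.2725, 0.2273]
tool_rot: [3.141, -0.611, 0.052]
wrist_force: [1.1, 0.1, -0.1]
grip_width: 0.091
grip_force: 0.0
```

Request:
servo_tool:
  moves:
    - [[0,0,0],[0,0,0],-1]
    - [[0,0,0],[0,0,0],-1]
    - [[0,0,0],[0,0,0],-1]

```text
time_s: 2.43
position: [0.4589, -0.2738, 0.2272]
tool_rot: [3.14, -0.611, 0.054]
wrist_force: [1.4, 0.2, -0.1]
grip_width: 0.0914
grip_force: 0.0
```

Run:
```python
from h import *
x,n=slope(np.radians(3)); T=toolR(x,n)
o=get_obs();print(o["time_s"],o["position"])
delta([.564,-.2465,.105]+.15*n,T)
c=capture("wrist"); cv2.imwrite("pics/w1.png",c["frame"][:,:,::-1])
ct=capture("top")
for t in "plate_small_grip plate_small_keyhole screw_right screw_left plate_large_grip plate_large_keyhole".split():
    P=place_of("wrist",t)[:2]; print(t,[(np.round(q['pixel'],1).tolist(),round(q['score'],2)) for q in P])
    Q=place_of("top",t)[:1]
    if P and Q: print(tri([ray(c,P[0]["pixel"]),ray(ct,Q[0]["pixel"])]))
```

```text
2.4333 [ 0.4589 -0.2738  0.2272]
shift mm [ 17.1 -21.7  11.1] turn deg [ 0.02 -0.02  0.1 ]
plate_small_grip [([294.8, 201.1], 0.81), ([486.9, 191.8], 0.64)]
(array([ 0.5588, -0.25  ,  0.1106]), np.float64(0.00027396794664242657))
plate_small_keyhole [([291.9, 94.2], 0.74), ([165.3, 97.4], 0.32)]
(array([ 0.6302, -0.2428,  0.1458]), np.float64(0.002227108206601415))
screw_right [([293.0, 89.0], 0.79)]
(array([ 0.6433, -0.2417,  0.1349]), np.float64(0.0026132241734774775))
screw_left [([167.4, 97.5], 0.85)]
(array([ 0.6263, -0.1467,  0.1395]), np.float64(0.002162433504546384))
plate_large_grip [([170.6, 217.1], 0.96)]
(array([ 0.5473, -0.1462,  0.0887]), np.float64(0.0015480695264896314))
plate_large_keyhole [([165.8, 95.2], 0.94)]
(array([ 0.6445, -0.1399,  0.1228]), np.float64(0.002208745396775969))
```

View pics/w1.png

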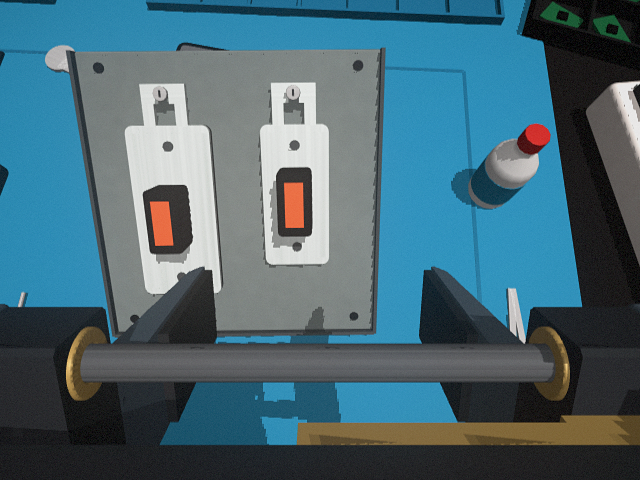

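The wrist view shows the small plate's grip top centred at (293,205), its body corners near (260,125), (326,125), (328,263) and (266,263), and its screw at (293,93). The plate runs nearly parallel to the tool's x axis. The large plate is on the left, at (168,220).

Run:
```python
from h import *
from scipy.optimize import least_squares
c=capture("wrist"); 
pix=[(260,125),(327,125),(328.5,264),(265.5,264),(294.8,201.1),(291.9,94.2)]
g=np.array([[58,27,-16],[58,-27,-16],[-58,-27,-16],[-58,27,-16],[0,0,0],[82,0,-25]])/1000
def pose(p):
    x,n=slope(p[3],p[4]); y=np.cross(n,x); return np.c_[x,y,n]
def f(p,fix=True):
    M=pose(p); r=[proj(c,p[:3]+M@q)-np.array(s) for q,s in zip(g[:5],pix[:5])]
    return np.r_[np.ravel(r),(p[4]-np.radians(35))*300]
s=least_squares(f,[.56,-.248,.108,.05,.61],loss="soft_l1"); p=s.x; print(p[:3],np.degrees(p[3:]),s.fun.reshape(-1)[:10].round(1))
M=pose(p)
# height check: rack face under grip; top edge 155mm
T=toolR(M[:,0],M[:,2])
print("above"); delta(p[:3]+.06*M[:,2],T); print("grasp"); delta(p[:3]-.009*M[:,2],T)
```

```text
[ 0.5599 -0.2499  0.1071] [ 3.5024 34.9861] [-0.4  0.3  1.1 -0.3 -0.4 -0.5  0.2  0.1 -0.2  0.3]
above
shift mm [ 15.1 -18.3  96.9] turn deg [ 0.31 -0.02 -0.39]
grasp
shift mm [ 15.1 -18.7 165.9] turn deg [ 0.31 -0.02 -0.39]
```

Request:
servo_tool:
  moves:
    - [[0.015,-0.0185,0.04],[0.3,0,-0.4],-0.4]
    - [[0.015,-0.0185,0.08],[0.3,0,-0.4],-0.4]
    - [[0.015,-0.0185,0.11],[0.3,0,-0.4],-0.4]
    - [[0.015,-0.0185,0.13],[0.3,0,-0.4],-0.4]
    - [[0.015,-0.0185,0.145],[0.3,0,-0.4],-0.4]
    - [[0.015,-0.0185,0.155],[0.3,0,-0.4],-0.4]
    - [[0.015,-0.0185,0.161],[0.3,0,-0.4],-0.4]
    - [[0.015,-0.0185,0.164],[0.3,0,-0.4],-0.4]
    - [[0.015,-0.0185,0.164],[0.3,0,-0.4],-0.4]

```text
time_s: 3.93
position: [0.564, -0.2497, 0.101]
tool_rot: [-3.141, -0.611, 0.061]
wrist_force: [0.1, -0.2, 0.6]
grip_width: 0.0636
grip_force: 0.0
```

Run:
```python
from h import *
p=np.array([.5599,-.2499,.1071]);x,n=slope(np.radians(3.5)); delta(p-.009*n,toolR(x,n))
c=capture("wrist"); cv2.imwrite("pics/w2.png",c["frame"][:,:,::-1])
print(place_of("wrist","plate_small_grip")[:1],place_of("wrist","plate_small_keyhole")[:1],proj(c,p))
```

```text
shift mm [ 0.1 -0.1  1.7] turn deg [-0.01  0.    0.  ]
[{'pixel': [318.1, 310.5], 'score': 0.74}] [{'pixel': [315.3, 109.3], 'score': 0.85}] [318.8058 311.1815]
```

View pics/w2.png

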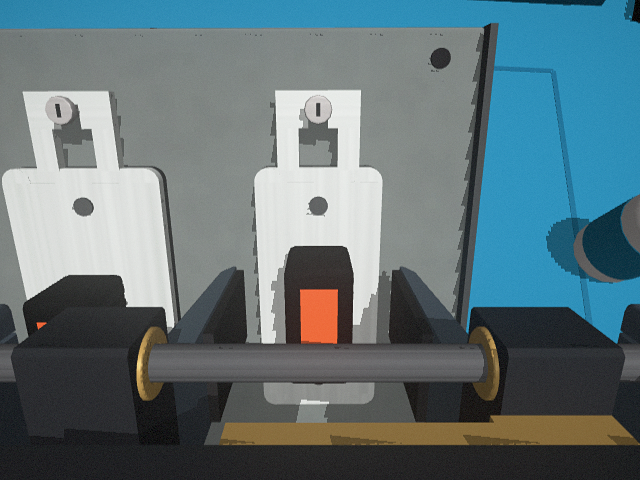

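The wrist picture shows the grip (318,310) centred between the open fingers. The screw head is at (318,109), directly up-slope in the slot, so I'm closing the gripper.

Request:
servo_tool:
  moves:
    - [[0,0,0],[0,0,0],1]
    - [[0,0,0],[0,0,0],1]
    - [[0,0,0],[0,0,0],1]
    - [[0,0,0],[0,0,0],1]
    - [[0,0,0],[0,0,0],1]
    - [[0,0,0],[0,0,0],1]
    - [[0,0,0],[0,0,0],1]
    - [[0,0,0],[0,0,0],1]
  force: 35

```text
time_s: 4.75
position: [0.5639, -0.2498, 0.1013]
tool_rot: [3.141, -0.611, 0.061]
wrist_force: [-3.1, -0.1, 2.7]
grip_width: 0.026
grip_force: 35.0
```

Request:
servo_tool:
  moves:
    - [[0.003,0,-0.0005],[0,0,0],1]
    - [[0.006,0,-0.001],[0,0,0],1]
    - [[0.009,0,-0.001],[0,0,0],1]
    - [[0.012,0,-0.001],[0,0,0],1]
    - [[0.015,0,-0.001],[0,0,0],1]
    - [[0.015,0,-0.001],[0,0,0],1]
    - [[0.015,0,-0.001],[0,0,0],1]

```text
time_s: 5.33
position: [0.5758, -0.2491, 0.1108]
tool_rot: [3.141, -0.611, 0.062]
wrist_force: [0.5, -0.7, -2.0]
grip_width: 0.0256
grip_force: 35.0
```

Run:
```python
from h import *
p=np.array([.5599,-.2499,.1071]);x,n=slope(np.radians(3.5)); delta(p-.009*n+.015*x,toolR(x,n))
c=capture("wrist"); cv2.imwrite("pics/w3.png",c["frame"][60:240,180:460,::-1].repeat(2,0).repeat(2,1))
```

```text
shift mm [-0.2 -0.1  2.9] turn deg [ 0.01 -0.02  0.03]
```

View pics/w3.png

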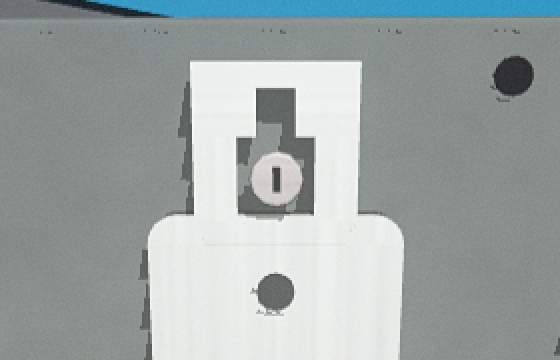

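The crop shows the screw head (276,180) fully inside the wide part of the keyhole (237–315, 137–213), so I'm pulling off along the normal.

Request:
servo_tool:
  moves:
    - [[0,0,-0.004],[0,0,0],1]
    - [[0,0,-0.008],[0,0,0],1]
    - [[0,0,-0.013],[0,0,0],1]
    - [[0,0,-0.02],[0,0,0],1]
    - [[0,0,-0.03],[0,0,0],1]
    - [[0,0,-0.05],[0,0,0],1]
    - [[0,0,-0.08],[0,0,0],1]
    - [[0,0,-0.12],[0,0,0],1]
    - [[0,0,-0.14],[0,0,0],1]
    - [[0,0,-0.14],[0,0,0],1]

```text
time_s: 6.22
position: [0.4941, -0.255, 0.2291]
tool_rot: [3.136, -0.613, 0.063]
wrist_force: [0.9, -0.5, -1.3]
grip_width: 0.0257
grip_force: 35.0
```

Run:
```python
from h import *
o=get_obs();print(o["grip_width"],o["joint_pos"])
# Nest first estimate: target over nest, level, for a look
c=capture("top")
b=[np.array(boxes_of("top",t)[0]["rect"]) for t in("phone_small_center",)]; print(b,atz(c,b[0][:2],.025))
for t,z in(("press_bed",.017),("wait_bed",.017),("phone_small_center",.021)):
    q=place_of("top",t)[:2]; print(t,[(k["pixel"],k["score"],atz(c,k["pixel"],z)) for k in q])
cs=capture("side")
for t,z in(("press_bed",.017),("wait_bed",.017),("phone_small_center",.021),("frame_handle",.24),("press_hinge",.075)):
    q=place_of("side",t)[:1]; print(t,[(k["pixel"],k["score"],atz(cs,k["pixel"],z)) for k in q])
delta([.42,.24,.30],toolR([1,.0,0],[0,0,1]),sym=False)
```

```text
0.02572744628853634 [-0.8912  0.244   1.9424  0.7784  0.7264  0.0813]
[array([415.6, 251.2,  23.1,  45.2])] [ 0.5493 -0.2913  0.025 ]
press_bed [([230.6, 264.2], 0.77, array([0.5223, 0.2678, 0.017 ]))]
wait_bed [([269.2, 266.8], 0.81, array([0.512 , 0.1502, 0.017 ])), ([313.1, 296.6], 0.75, array([0.4199, 0.0189, 0.017 ]))]
phone_small_center [([231.6, 228.2], 0.36, array([0.6327, 0.2649, 0.021 ]))]
press_bed []
wait_bed []
phone_small_center []
frame_handle [([330.3, 143.4], 0.82, array([0.6522, 0.2744, 0.24  ]))]
press_hinge [([321.3, 206.5], 0.77, array([0.6233, 0.2366, 0.075 ]))]
shift mm [   6.  -497.5  -87.2] turn deg [ -1.11 -34.96   3.4 ]
```

Run:
```python
from h import *
delta([.46,.16,.30],toolR([1,-.087,0],[0,0,1]),sym=False)
```

```text
shift mm [  34.7 -415.2  -67.2] turn deg [ -2.62 -34.91   8.22]
```

Request:
servo_tool:
  moves:
    - [[0.01,-0.02,-0.06],[0,-4,0],1]
    - [[0.02,-0.06,-0.067],[-0.6,-10,2],1]
    - [[0.03,-0.1,-0.067],[-1,-16,3],1]
    - [[0.035,-0.14,-0.067],[-1.6,-22,5],1]
    - [[0.035,-0.18,-0.067],[-2,-28,6],1]
    - [[0.035,-0.22,-0.067],[-2.6,-34.9,8.2],1]
    - [[0.035,-0.26,-0.067],[-2.6,-34.9,8.2],1]
    - [[0.035,-0.3,-0.067],[-2.6,-34.9,8.2],1]
    - [[0.035,-0.34,-0.067],[-2.6,-34.9,8.2],1]
    - [[0.035,-0.38,-0.067],[-2.6,-34.9,8.2],1]

```text
time_s: 7.6
position: [0.4681, 0.0456, 0.2975]
tool_rot: [3.141, 0.0, -0.086]
wrist_force: [0.7, -0.1, -1.6]
grip_width: 0.0257
grip_force: 35.0
```

Run:
```python
from h import *
delta([.46,.16,.30],toolR([1,-.087,0],[0,0,1]),sym=False)
```

```text
shift mm [ -17.9 -113.2   -2.6] turn deg [0.02 0.01 0.04]
```

Request:
servo_tool:
  moves:
    - [[-0.015,-0.03,-0.002],[0,0,0],1]
    - [[-0.015,-0.06,-0.002],[0,0,0],1]
    - [[-0.015,-0.085,-0.002],[0,0,0],1]
    - [[-0.015,-0.085,-0.002],[0,0,0],1]
    - [[-0.015,-0.085,-0.002],[0,0,0],1]
    - [[-0.015,-0.085,-0.002],[0,0,0],1]

```text
time_s: 8.1
position: [0.4598, 0.129, 0.2994]
tool_rot: [3.141, -0.0, -0.086]
wrist_force: [-0.5, -1.6, -3.0]
grip_width: 0.026
grip_force: 35.0
```

Run:
```python
from h import *
o=get_obs();print(o["position"],o["tool_rot"])
c=capture("wrist"); cv2.imwrite("pics/w4.png",c["frame"][:,:,::-1])
for t,z in(("press_bed",.017),("wait_bed",.017),("phone_small_center",.021),("phone_large_center",.021),("press_hinge",.075),("frame_handle",.24)):
    q=place_of("wrist",t)[:2]; print(t,[(k["pixel"],k["score"],atz(c,k["pixel"],z)) for k in q])
```

```text
[0.4598 0.129  0.2994] [ 3.141  -0.0002 -0.0862]
press_bed []
wait_bed []
phone_small_center [([189.2, 156.0], 0.74, array([0.5107, 0.2605, 0.021 ]))]
phone_large_center [([297.9, 158.8], 0.59, array([0.4979, 0.1469, 0.021 ]))]
press_hinge [([154.0, 27.9], 0.74, array([0.6232, 0.2554, 0.075 ]))]
frame_handle []
```

View pics/w4.png

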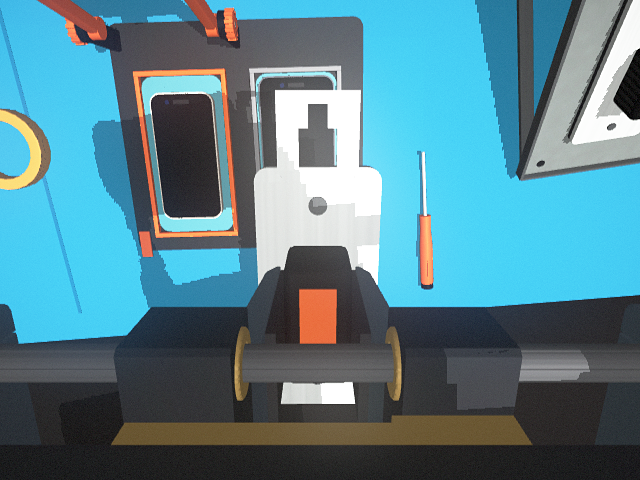

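The wrist view over the jig shows the small phone in the orange nest, spanning about (151–223, 93–218) and turned slightly. The held plate sits in the image as it did at the grasp, so it has not slipped.

Run:
```python
from h import *
c=capture("wrist"); im=c["frame"].astype(int)
x0,x1,y0,y1=140,232,80,230
m=(im.max(2)<70).astype(np.uint8); r=np.zeros_like(m); r[y0:y1,x0:x1]=m[y0:y1,x0:x1]
n,l,st,ce=cv2.connectedComponentsWithStats(r); k=l[155,187]; print(st[k],ce[k])
cn=max(cv2.findContours((l==k).astype(np.uint8),cv2.RETR_EXTERNAL,cv2.CHAIN_APPROX_NONE)[0],key=len)[:,0]
W=np.array([atz(c,p,.025)[:2] for p in cn])
rc=cv2.minAreaRect((W*1000).astype(np.float32)); print("glass rect mm",rc)
# orange rim outer: top z=.022
hsv=cv2.cvtColor(c["frame"],cv2.COLOR_RGB2HSV); o=((hsv[...,0]<14)&(hsv[...,1]>140)&(hsv[...,2]>90)).astype(np.uint8); q=np.zeros_like(o); q[66:242,128:243]=o[66:242,128:243]
n,l,st,ce=cv2.connectedComponentsWithStats(q); k=1+np.argmax(st[1:,4]); pts=np.argwhere(l==k)[:,::-1]
W=np.array([atz(c,p,.022)[:2] for p in pts]); print("rim mm",cv2.minAreaRect((W*1000).astype(np.float32)))
```

```text
[ 151   95   69  123 6946] [186.1031 155.5606]
glass rect mm ((509.5057678222656, 262.366943359375), (60.626869201660156, 125.62100982666016), 86.2109603881836)
rim mm ((510.9871826171875, 261.1827087402344), (92.67818450927734, 169.47921752929688), 86.62677001953125)
```

Run:
```python
from h import *
T=toolR([1,np.tan(np.radians(-3.7)),0],[0,0,1])
for z in(.15,.06,.0427):delta([.5097,.2622,z],T,sym=False)
```

```text
shift mm [  37.7 -137.3  149.6] turn deg [ 0.02 -0.04 -1.31]
shift mm [  37.6 -137.3  239.6] turn deg [ 0.02 -0.04 -1.31]
shift mm [  37.6 -137.3  256.9] turn deg [ 0.02 -0.04 -1.31]
```

Request:
servo_tool:
  moves:
    - [[0.01,-0.04,0],[0,0,-1.3],1]
    - [[0.02,-0.08,0.01],[0,0,-1.3],1]
    - [[0.03,-0.11,0.03],[0,0,-1.3],1]
    - [[0.0377,-0.13,0.06],[0,0,-1.3],1]
    - [[0.0377,-0.1373,0.095],[0,0,-1.3],1]
    - [[0.0377,-0.1373,0.13],[0,0,-1.3],1]
    - [[0.0377,-0.1373,0.16],[0,0,-1.3],1]
    - [[0.0377,-0.1373,0.19],[0,0,-1.3],1]
    - [[0.0377,-0.1373,0.21],[0,0,-1.3],1]
    - [[0.0377,-0.1373,0.22],[0,0,-1.3],1]

```text
time_s: 9.33
position: [0.5084, 0.262, 0.0769]
tool_rot: [3.14, 0.003, -0.064]
wrist_force: [0.1, -0.7, -2.3]
grip_width: 0.0257
grip_force: 35.0
```

Request:
servo_tool:
  moves:
    - [[0,0,0.005],[0,0,0],1]
    - [[0,0,0.012],[0,0,0],1]
    - [[0,0,0.018],[0,0,0],1]
    - [[0,0,0.022],[0,0,0],1]
    - [[0,0,0.022],[0,0,0],1]
    - [[0,0,0.022],[0,0,0],1]

```text
time_s: 9.83
position: [0.5098, 0.2627, 0.058]
tool_rot: [3.141, -0.001, -0.064]
wrist_force: [-0.2, 0.3, -1.4]
grip_width: 0.0257
grip_force: 35.0
```

Run:
```python
from h import *
T=toolR([1,np.tan(np.radians(-3.7)),0],[0,0,1])
print(get_obs()["wrist_force"]);delta([.5097,.2622,.0427],T,sym=False)
```

```text
[-0.2298  0.3166 -1.4001]
shift mm [-0.1  0.5 15.3] turn deg [ 0.01 -0.07  0.03]
```

Request:
servo_tool:
  moves:
    - [[0,0.0003,0.004],[0,0,0],1]
    - [[0,0.0003,0.008],[0,0,0],1]
    - [[0,0.0003,0.011],[0,0,0],1]
    - [[0,0.0003,0.013],[0,0,0],1]
    - [[0,0.0003,0.0135],[0,0,0],1]
    - [[0,0.0003,0.0135],[0,0,0],1]

```text
time_s: 10.33
position: [0.5095, 0.2623, 0.0439]
tool_rot: [3.141, -0.0, -0.064]
wrist_force: [0.1, 0.7, -2.8]
grip_width: 0.0261
grip_force: 35.0
```

Request:
servo_tool:
  moves:
    - [[0,0,0.001],[0,0,0],1]
    - [[0,0,0.0015],[0,0,0],1]
    - [[0,0,0.0015],[0,0,0],1]

```text
time_s: 10.58
position: [0.5096, 0.2623, 0.0426]
tool_rot: [3.141, -0.001, -0.064]
wrist_force: [-0.6, -0.0, -1.3]
grip_width: 0.0255
grip_force: 35.0
```

Request:
servo_tool:
  moves:
    - [[0,0,0.0005],[0,0,0],1]
    - [[0,0,0.001],[0,0,0],1]
    - [[0,0,0.001],[0,0,0],1]
    - [[0,0,0.001],[0,0,0],1]

```text
time_s: 10.92
position: [0.5096, 0.2623, 0.0416]
tool_rot: [3.141, -0.001, -0.064]
wrist_force: [-0.2, -0.2, -2.0]
grip_width: 0.0257
grip_force: 35.0
```

Request:
servo_tool:
  moves:
    - [[0,0,0.0005],[0,0,0],1]
    - [[0,0,0.001],[0,0,0],1]
    - [[0,0,0.001],[0,0,0],1]
    - [[0,0,0.001],[0,0,0],1]

```text
time_s: 11.25
position: [0.5096, 0.2623, 0.0406]
tool_rot: [3.141, -0.001, -0.064]
wrist_force: [0.9, -0.4, -2.7]
grip_width: 0.0254
grip_force: 35.0
```

Request:
servo_tool:
  moves:
    - [[0,0,0.0005],[0,0,0],1]
    - [[0,0,0.001],[0,0,0],1]
    - [[0,0,0.001],[0,0,0],1]
    - [[0,0,0.001],[0,0,0],1]

```text
time_s: 11.58
position: [0.5097, 0.2623, 0.0402]
tool_rot: [3.141, -0.001, -0.064]
wrist_force: [-2.5, -0.3, 10.2]
grip_width: 0.026
grip_force: 35.0
```

Run:
```python
from h import *
c=capture("side"); cv2.imwrite("pics/s5.png",cv2.resize(c["frame"][170:290,200:360,::-1],None,fx=4,fy=4))
o=get_obs(); print(o["wrist_force"],o["position"])
```

```text
[-1.9292 -1.3015 10.6328] [0.5097 0.2623 0.0402]
```

View pics/s5.png

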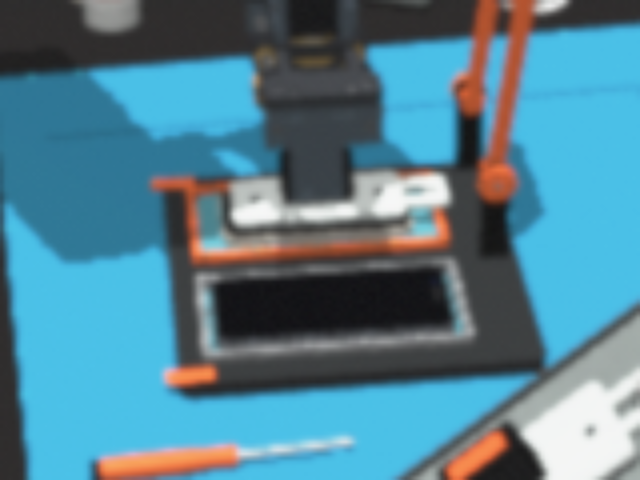

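The crop shows the plate seated on the phone inside the orange rim, and the 12 N force step confirms contact. Now I'll release and rise.

Request:
servo_tool:
  moves:
    - [[0,0,-0.0004],[0,0,0],1]
    - [[0,0,-0.0006],[0,0,0],-0.4]
    - [[0,0,-0.0006],[0,0,0],-0.4]
    - [[0,0,-0.0006],[0,0,0],-0.4]
    - [[0,0,-0.0006],[0,0,0],-0.4]
    - [[0,0,-0.0006],[0,0,0],-0.4]
    - [[0,0,-0.0006],[0,0,0],-0.4]

```text
time_s: 12.22
position: [0.5096, 0.2623, 0.0402]
tool_rot: [3.141, -0.001, -0.064]
wrist_force: [0.0, 0.7, -0.7]
grip_width: 0.0622
grip_force: 0.0
```

Request:
servo_tool:
  moves:
    - [[0,0,-0.01],[0,0,0],-0.4]
    - [[0,0,-0.03],[0,0,0],-0.4]
    - [[0,0,-0.06],[0,0,0],-0.4]
    - [[0,0,-0.1],[0,0,0],-0.4]
    - [[-0.02,0,-0.14],[0,0,0],-0.4]
    - [[-0.05,0,-0.18],[0,0,0],-0.4]
    - [[-0.08,0,-0.22],[0,0,0],-0.4]
    - [[-0.1,0,-0.25],[0,0,0],-0.4]
    - [[-0.1,0,-0.26],[0,0,0],-0.4]
    - [[-0.1,0,-0.26],[0,0,0],-0.4]

```text
time_s: 13.05
position: [0.4093, 0.2697, 0.3056]
tool_rot: [-3.138, -0.007, -0.063]
wrist_force: [0.9, -0.6, 0.6]
grip_width: 0.0639
grip_force: 0.0
```

Run:
```python
from h import *
o=get_obs();print(o["position"],o["tool_rot"],o["grip_width"])
C={n:capture(n) for n in("wrist","side","top")}; cv2.imwrite("pics/w6.png",C["wrist"]["frame"][:,:,::-1])
for t,z in(("plate_small_grip",.05),("phone_small_center",.021),("frame_handle",.24),("press_hinge",.075)):
    Q={n:place_of(n,t)[:1] for n in C}; print(t,[(n,np.round(k[0]["pixel"],1),round(k[0]["score"],2),atz(C[n],k[0]["pixel"],z)) for n,k in Q.items() if k])
    r=[ray(C[n],k[0]["pixel"]) for n,k in Q.items() if k and n!="top"]
    if len(r)>1: print(tri(r))
```

```text
[0.4093 0.2697 0.3056] [-3.138  -0.0072 -0.0629] 0.06391253067195114
plate_small_grip [('wrist', array([323.1,  92.6]), 0.91, array([0.5118, 0.2594, 0.05  ])), ('side', array([276.5, 212.9]), 0.94, array([0.5053, 0.2667, 0.05  ])), ('top', array([229.4, 266.4]), 0.64, array([0.512 , 0.2651, 0.05  ]))]
(array([0.508 , 0.2598, 0.0541]), np.float64(0.0036093105355036177))
phone_small_center [('side', array([276.2, 223.5]), 0.58, array([0.5027, 0.2591, 0.021 ])), ('top', array([232.5, 269.4]), 0.49, array([0.5059, 0.2611, 0.021 ]))]
frame_handle [('side', array([330. , 143.8]), 0.91, array([0.6508, 0.2721, 0.24  ])), ('top', array([218.4, 203.7]), 0.97, array([0.6579, 0.2598, 0.24  ]))]
press_hinge [('wrist', array([319.5,  94.8]), 0.43, array([0.5087, 0.2631, 0.075 ])), ('side', array([318.9, 203.2]), 0.77, array([0.6206, 0.2554, 0.075 ])), ('top', array([229. , 226.1]), 0.83, array([0.629 , 0.2627, 0.075 ]))]
(array([0.5631, 0.2526, 0.0798]), np.float64(0.05560957511918924))
```

View pics/w6.png

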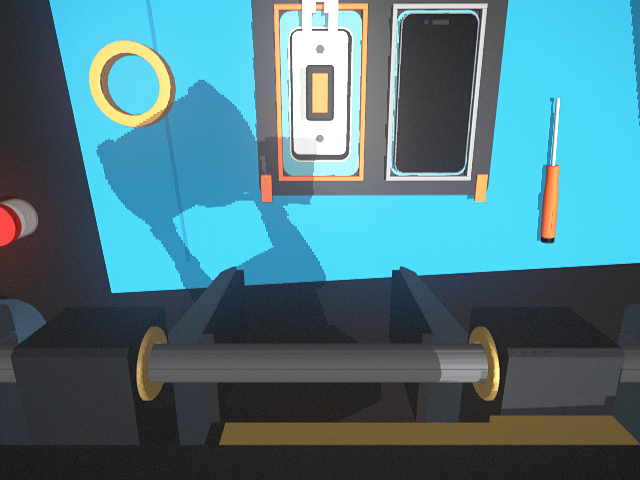

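The wrist view shows the plate lying squarely on the small phone: the pale rim shows evenly around it, the grip is at (320,93) and the fingers are clear. Next is the press frame.

Run:
```python
from h import *
print(get_obs()["joint_pos"])
y=np.radians(90-3.6); delta([.652,.2535,.37],toolR([np.cos(y),np.sin(y),0],[0,0,1]),sym=False)
```

```text
[ 0.4592  0.2196  1.5356 -0.0007  1.3861  2.0942]
shift mm [242.8  -0.2 -69.8] turn deg [  0.05  -0.01 -90.07]
```

Request:
servo_tool:
  moves:
    - [[0.02,0,-0.03],[0,0,-7],-0.4]
    - [[0.05,0,-0.06],[0,0,-14],-0.4]
    - [[0.09,0,-0.07],[0,0,-21],-0.4]
    - [[0.12,0,-0.07],[0,0,-28],-0.4]
    - [[0.15,0,-0.07],[0,0,-35],-0.4]
    - [[0.18,0,-0.07],[0,0,-42],-0.4]
    - [[0.21,0,-0.07],[0,0,-49],-0.4]
    - [[0.23,0,-0.07],[0,0,-56],-0.4]
    - [[0.243,0,-0.07],[0,0,-63],-0.4]
    - [[0.243,0,-0.07],[0,0,-70],-0.4]

```text
time_s: 14.63
position: [0.6543, 0.2526, 0.3688]
tool_rot: [3.141, 0.001, 1.163]
wrist_force: [0.3, 0.3, -0.5]
grip_width: 0.0637
grip_force: 0.0
```

Request:
servo_tool:
  moves:
    - [[0,0,0],[0,0,-7],-0.4]
    - [[0,0,0],[0,0,-14],-0.4]
    - [[0,0,0],[0,0,-20],-0.4]
    - [[0,0,0],[0,0,-20],-0.4]
    - [[0,0,0],[0,0,-20],-0.4]

```text
time_s: 15.05
position: [0.6521, 0.2533, 0.3702]
tool_rot: [3.141, 0.0, 1.503]
wrist_force: [-1.0, 0.6, -1.1]
grip_width: 0.0637
grip_force: 0.0
```

Run:
```python
from h import *
o=get_obs();print(o["position"],o["tool_rot"])
C={n:capture(n) for n in("wrist","side","top")}; cv2.imwrite("pics/w7.png",C["wrist"]["frame"][:,:,::-1])
for t,z in(("frame_handle",.25),("press_hinge",.075)):
    Q={n:place_of(n,t)[:1] for n in C}; print(t,[(n,np.round(k[0]["pixel"],1),round(k[0]["score"],2),atz(C[n],k[0]["pixel"],z)) for n,k in Q.items() if k])
    r=[ray(C[n],k[0]["pixel"]) for n,k in Q.items() if k]
    if len(r)>1: print(tri(r))
```

```text
[0.6521 0.2533 0.3702] [3.141  0.0004 1.5033]
frame_handle [('wrist', array([316.9, 231.2]), 0.93, array([0.6518, 0.2542, 0.25  ])), ('side', array([329.8, 145.1]), 0.64, array([0.6433, 0.2426, 0.25  ])), ('top', array([219. , 205.2]), 0.77, array([0.6514, 0.256 , 0.25  ]))]
(array([0.6501, 0.2551, 0.2455]), np.float64(0.004002241506375459))
press_hinge [('wrist', array([290.6, 192.6]), 0.8, array([0.6222, 0.2531, 0.075 ])), ('side', array([320.1, 204.4]), 0.69, array([0.6225, 0.2484, 0.075 ])), ('top', array([230.7, 229.1]), 0.59, array([0.6198, 0.2575, 0.075 ]))]
(array([0.622 , 0.255 , 0.0722]), np.float64(0.0034957572658847282))
```

View pics/w7.png

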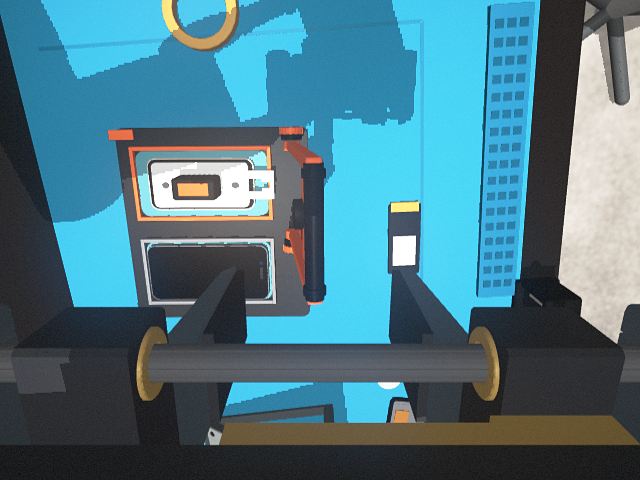

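The wrist view shows the bar (316,231) centred between the fingers, running along tool x. The plate on the phone is undisturbed at (195,187). I'll descend and grip the bar lightly.

Request:
servo_tool:
  moves:
    - [[0,0,0.03],[0,0,0],-0.4]
    - [[0,0,0.06],[0,0,0],-0.4]
    - [[0,0,0.09],[0,0,0],-0.4]
    - [[0,0,0.115],[0,0,0],-0.4]
    - [[0,0,0.13],[0,0,0],-0.4]
    - [[0,0,0.13],[0,0,0],-0.4]
    - [[0,0,0.13],[0,0,0],-0.4]

```text
time_s: 16.08
position: [0.652, 0.2532, 0.2402]
tool_rot: [-3.141, 0.001, 1.507]
wrist_force: [0.8, -0.8, 0.7]
grip_width: 0.0642
grip_force: 0.0
```

Request:
servo_tool:
  moves:
    - [[0,0,0],[0,0,0],1]
    - [[0,0,0],[0,0,0],1]
    - [[0,0,0],[0,0,0],1]
    - [[0,0,0],[0,0,0],1]
    - [[0,0,0],[0,0,0],1]
    - [[0,0,0],[0,0,0],1]
    - [[0,0,0],[0,0,0],1]
    - [[0,0,0],[0,0,0],1]
  force: 12

```text
time_s: 16.75
position: [0.652, 0.2533, 0.2403]
tool_rot: [3.141, 0.0, 1.507]
wrist_force: [0.3, 0.1, -1.2]
grip_width: 0.0137
grip_force: 12.6
```

Run:
```python
from h import *
o=get_obs();print(o["position"],o["wrist_force"])
a0=1.726
for a in np.arange(a0,-.01,-.1): print(round(a,3),round(-180*(np.cos(a)-np.cos(a0)),1),round(180*(np.sin(a0)-np.sin(a)),1))
```

```text
[0.652  0.2533 0.2403] [ 0.3049  0.1078 -1.2315]
1.726 -0.0 0.0
1.626 -17.9 -1.9
1.526 -35.9 -2.0
1.426 -53.8 -0.3
1.326 -71.4 3.2
1.226 -88.7 8.4
1.126 -105.3 15.4
1.026 -121.1 23.9
0.926 -136.0 34.0
0.826 -149.8 45.5
0.726 -162.4 58.3
0.626 -173.7 72.4
0.526 -183.5 87.5
0.426 -191.7 103.5
0.326 -198.3 120.2
0.226 -203.2 137.5
0.126 -206.4 155.2
0.026 -207.8 173.2
```

Request:
servo_tool:
  moves:
    - [[0,-0.009,-0.001],[0,0,0],1]
    - [[0,-0.018,-0.0019],[0,0,0],1]
    - [[0,-0.027,-0.0021],[0,0,0],1]
    - [[0,-0.036,-0.002],[0,0,0],1]
    - [[0,-0.045,-0.0013],[0,0,0],1]
    - [[0,-0.054,-0.0003],[0,0,0],1]
    - [[0,-0.0627,0.0013],[0,0,0],1]
    - [[0,-0.0714,0.0032],[0,0,0],1]
    - [[0,-0.08,0.0056],[0,0,0],1]
    - [[0,-0.0887,0.0084],[0,0,0],1]

```text
time_s: 17.58
position: [0.5627, 0.259, 0.2316]
tool_rot: [3.141, 0.0, 1.507]
wrist_force: [0.8, 0.1, 1.4]
grip_width: 0.0135
grip_force: 12.0
```

Request:
servo_tool:
  moves:
    - [[0,-0.0083,0.0033],[0,0,0],1]
    - [[0,-0.0166,0.007],[0,0,0],1]
    - [[0,-0.0246,0.0111],[0,0,0],1]
    - [[0,-0.0324,0.0155],[0,0,0],1]
    - [[0,-0.04,0.0204],[0,0,0],1]
    - [[0,-0.0473,0.0256],[0,0,0],1]
    - [[0,-0.0543,0.0312],[0,0,0],1]
    - [[0,-0.0611,0.0371],[0,0,0],1]
    - [[0,-0.0675,0.0433],[0,0,0],1]
    - [[0,-0.0737,0.0499],[0,0,0],1]

```text
time_s: 18.42
position: [0.4895, 0.2636, 0.1813]
tool_rot: [3.141, 0.0, 1.507]
wrist_force: [0.3, -0.4, 2.1]
grip_width: 0.0133
grip_force: 12.0
```

Run:
```python
from h import *
o=get_obs();print(o["position"],o["wrist_force"],o["grip_width"])
C={n:capture(n) for n in("side","top")}
for t in("frame_handle",):
    Q={n:place_of(n,t)[:1] for n in C}; print([(n,np.round(k[0]["pixel"],1),round(k[0]["score"],2)) for n,k in Q.items() if k])
    r=[ray(C[n],k[0]["pixel"]) for n,k in Q.items() if k]
    if len(r)>1: print(tri(r))
a0=.726
for a in np.arange(a0,-.03,-.05): print(round(a,3),round(-180*(np.cos(a)-np.cos(a0)),1),round(180*(np.sin(a0)-np.sin(a)),1))
```

```text
[0.4895 0.2636 0.1813] [ 0.3062 -0.4159  2.1488] 0.013264618244080859
[('side', array([269.5, 167.7]), 0.62), ('top', array([219.7, 269.7]), 0.88)]
(array([0.4888, 0.2649, 0.1884]), np.float64(0.0008609620936704095))
0.726 -0.0 0.0
0.676 -5.8 6.9
0.626 -11.3 14.0
0.576 -16.3 21.5
0.526 -21.1 29.1
0.476 -25.4 37.0
0.426 -29.3 45.1
0.376 -32.8 53.4
0.326 -35.9 61.9
0.276 -38.6 70.4
0.226 -40.8 79.2
0.176 -42.6 88.0
0.126 -44.0 96.9
0.076 -44.9 105.8
0.026 -45.3 114.8
-0.024 -45.3 123.8
```

Request:
servo_tool:
  moves:
    - [[0,-0.0058,0.0069],[0,0,0],1]
    - [[0,-0.0113,0.014],[0,0,0],1]
    - [[0,-0.0163,0.0215],[0,0,0],1]
    - [[0,-0.0211,0.0291],[0,0,0],1]
    - [[0,-0.0254,0.037],[0,0,0],1]
    - [[0,-0.0293,0.0451],[0,0,0],1]
    - [[0,-0.0328,0.0534],[0,0,0],1]
    - [[0,-0.0359,0.0619],[0,0,0],1]
    - [[0,-0.0386,0.0704],[0,0,0],1]
    - [[0,-0.0408,0.0792],[0,0,0],1]

```text
time_s: 19.45
position: [0.4492, 0.2662, 0.1018]
tool_rot: [3.141, 0.0, 1.507]
wrist_force: [0.9, 0.5, 1.0]
grip_width: 0.0136
grip_force: 12.0
```

Request:
servo_tool:
  moves:
    - [[0,-0.001,0.005],[0,0,0],1]
    - [[0,-0.002,0.01],[0,0,0],1]
    - [[0,-0.0027,0.015],[0,0,0],1]
    - [[0,-0.0033,0.019],[0,0,0],1]
    - [[0,-0.0037,0.023],[0,0,0],1]
    - [[0,-0.0039,0.026],[0,0,0],1]
    - [[0,-0.0041,0.028],[0,0,0],1]
    - [[0,-0.0041,0.028],[0,0,0],1]

```text
time_s: 20.12
position: [0.4451, 0.2664, 0.0742]
tool_rot: [3.142, 0.001, 1.507]
wrist_force: [-3.2, 4.3, -2.0]
grip_width: 0.0138
grip_force: 12.0
```

Request:
servo_tool:
  moves:
    - [[0,-0.0002,0.0015],[0,0,0],1]
    - [[0,-0.0003,0.003],[0,0,0],1]
    - [[0,-0.0003,0.0045],[0,0,0],1]
    - [[0,-0.0004,0.006],[0,0,0],1]
    - [[0,-0.0004,0.007],[0,0,0],1]
    - [[0,-0.0004,0.008],[0,0,0],1]
    - [[0,-0.0004,0.008],[0,0,0],1]

```text
time_s: 20.7
position: [0.4447, 0.2664, 0.0665]
tool_rot: [3.141, 0.0, 1.507]
wrist_force: [-3.4, 3.2, -2.6]
grip_width: 0.0135
grip_force: 12.0
```

Request:
servo_tool:
  moves:
    - [[0,0,0.001],[0,0,0],1]
    - [[0,0,0.0015],[0,0,0],1]
    - [[0,0,0.002],[0,0,0],1]
    - [[0,0,0.002],[0,0,0],1]

```text
time_s: 21.03
position: [0.4446, 0.2664, 0.0646]
tool_rot: [3.142, 0.0, 1.507]
wrist_force: [-4.9, 4.1, -0.5]
grip_width: 0.0136
grip_force: 12.0
```

Request:
servo_tool:
  moves:
    - [[0,0,0.001],[0,0,0],1]
    - [[0,0,0.0015],[0,0,0],1]
    - [[0,0,0.002],[0,0,0],1]
    - [[0,0,0.002],[0,0,0],1]

```text
time_s: 21.37
position: [0.4446, 0.2664, 0.0626]
tool_rot: [-3.142, 0.0, 1.507]
wrist_force: [-4.2, 3.3, 0.0]
grip_width: 0.0135
grip_force: 12.0
```

Request:
servo_tool:
  moves:
    - [[0,0,0.001],[0,0,0],1]
    - [[0,0,0.0015],[0,0,0],1]
    - [[0,0,0.0015],[0,0,0],1]

```text
time_s: 21.62
position: [0.4445, 0.2664, 0.0611]
tool_rot: [-3.141, 0.001, 1.507]
wrist_force: [-4.9, 4.4, -1.4]
grip_width: 0.0137
grip_force: 12.0
```

Request:
servo_tool:
  moves:
    - [[0,0,0.0008],[0,0,0],1]
    - [[0,0,0.0016],[0,0,0],1]
    - [[0,0,0.0016],[0,0,0],1]

```text
time_s: 21.87
position: [0.4445, 0.2664, 0.0595]
tool_rot: [-3.142, 0.0, 1.507]
wrist_force: [-4.5, 4.2, -1.2]
grip_width: 0.0139
grip_force: 12.0
```

Request:
servo_tool:
  moves:
    - [[0,0,0.0008],[0,0,0],1]
    - [[0,0,0.0016],[0,0,0],1]
    - [[0,0,0.0016],[0,0,0],1]

```text
time_s: 22.12
position: [0.4445, 0.2664, 0.0583]
tool_rot: [3.141, 0.001, 1.507]
wrist_force: [-7.6, 2.6, 10.4]
grip_width: 0.0136
grip_force: 12.0
```

Run:
```python
from h import *
o=get_obs();print(o["position"],o["wrist_force"],o["grip_width"])
C={n:capture(n) for n in("side","top")}
cv2.imwrite("pics/s8.png",cv2.resize(C["side"]["frame"][160:280,210:370,::-1],None,fx=4,fy=4))
Q={n:place_of(n,"frame_handle")[:1] for n in C}
r=[ray(C[n],k[0]["pixel"]) for n,k in Q.items() if k]
if len(r)>1: print(tri(r))
```

```text
[0.4445 0.2664 0.0583] [-7.5742  2.6269 10.4117] 0.013584550563900259
(array([0.5129, 0.2485, 0.0927]), np.float64(0.06370357437717818))
```

View pics/s8.png

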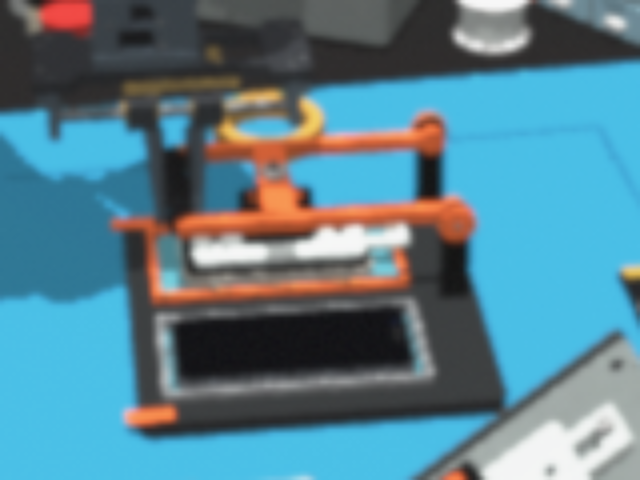

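The crop shows the rails level with the foot on the grip, and the fingers clear of the plate. The 12 N step in z matches contact. I'll open only slightly, to keep clear of the grip block, then rise.

Request:
servo_tool:
  moves:
    - [[0,0,0],[0,0,0],0.4]
    - [[0,0,0],[0,0,0],0.4]
    - [[0,0,0],[0,0,0],0.4]
    - [[0,0,0],[0,0,0],0.4]
    - [[0,0,0],[0,0,0],0.4]

```text
time_s: 22.73
position: [0.4452, 0.2664, 0.058]
tool_rot: [3.141, 0.0, 1.507]
wrist_force: [-0.8, 0.8, -0.2]
grip_width: 0.0274
grip_force: 0.0
```

Request:
servo_tool:
  moves:
    - [[0,0,-0.005],[0,0,0],0.4]
    - [[0,0,-0.015],[0,0,0],0.4]
    - [[0,0,-0.03],[0,0,0],0.4]
    - [[0,0,-0.05],[0,0,0],0.4]
    - [[0,0,-0.08],[0,0,0],0.4]
    - [[0,0,-0.11],[0,0,0],0.4]
    - [[0,-0.02,-0.15],[0,0,0],0.4]
    - [[0,-0.04,-0.18],[0,0,0],0.4]
    - [[0,-0.04,-0.2],[0,0,0],0.4]
    - [[0,-0.04,-0.2],[0,0,0],0.4]

```text
time_s: 23.57
position: [0.4057, 0.27, 0.2632]
tool_rot: [3.134, -0.004, 1.508]
wrist_force: [1.0, 0.4, 0.7]
grip_width: 0.0274
grip_force: 0.0
```

Run:
```python
from h import *
o=get_obs();print(o["position"],o["wrist_force"],o["grip_width"])
C={n:capture(n) for n in("side","top","wrist")}
cv2.imwrite("pics/s9.png",np.hstack([cv2.resize(C["side"]["frame"][170:270,220:345,::-1],None,fx=3.2,fy=3.2),cv2.resize(C["wrist"]["frame"][:,:,::-1],(400,320))]))
for t in("frame_handle","press_hinge","plate_small_grip","plate_large_grip"):
    Q={n:place_of(n,t)[:1] for n in C}; print(t,[(n,np.round(k[0]["pixel"]),round(k[0]["score"],2)) for n,k in Q.items() if k])
    r=[ray(C[n],k[0]["pixel"]) for n,k in Q.items() if k]
    if len(r)>1: print(tri(r))
```

```text
[0.4057 0.27   0.2632] [0.9532 0.3613 0.6714] 0.027392446691067437
frame_handle [('side', array([255., 205.]), 0.65), ('top', array([223., 289.]), 0.75), ('wrist', array([363., 211.]), 0.66)]
(array([0.4449, 0.2727, 0.08  ]), np.float64(0.004930739227327604))
press_hinge [('side', array([322., 206.]), 0.88), ('top', array([232., 231.]), 0.97)]
(array([0.6224, 0.254 , 0.0652]), np.float64(0.005314646859427591))
plate_small_grip [('side', array([279., 214.]), 0.97), ('top', array([230., 266.]), 0.85), ('wrist', array([431., 208.]), 0.92)]
(array([0.5121, 0.262 , 0.0501]), np.float64(0.0024272954251033604))
plate_large_grip [('side', array([324., 284.]), 0.76), ('top', array([370., 252.]), 0.71)]
(array([ 0.5418, -0.148 ,  0.1095]), np.float64(0.004059664038144388))
```

View pics/s9.png

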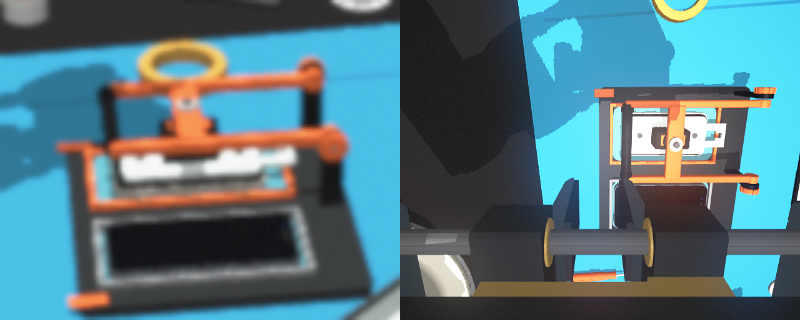

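The frame is level with its foot on the grip, the plate is still centred at (0.512, 0.262) and the large plate is still hanging. The arm is clear, so I'm handing in.

```bash
python3 -c "
from cell import *
print(close_job())"
```

```text
the job is handed in; nothing more can be done
None
```

The small plate lies flat and centred on the small phone, the press frame is down on its grip, the large plate still hangs on the rack, and the job is handed in; no verdict came back.

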